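# Fit the gear housing's access cover and hold it down on its seal

### The job

Lift the loose grey access cover by its orange wing fastener and set it level over the raised rim of the blue gear housing. Once it sits there, turn the wing until the slot in its top lines up with the white index lines on the cover, then press the cover down against its springy seal until it is fully home on the rim. Finish while still pressing it home: do not let go; leave the other things on the bench alone.

Things in the scene. Friction and masses are not known exactly. Their poses are not given: they have to be found in the camera images.
- housing: Blue gear housing, fixed, 210 x 164 mm, 56 mm high to its deck; origin under its centre on the bench. A bare aluminium rim 20 mm high stands on the deck round a rectangular opening. In the opening two steel bars run along x, 16 mm apart: the fastener's tongue passes between them when lined up.
- rim_centre (a point): Centre of the rim's top plane, 76 mm above the bench. x runs along the rim's long side, y along the short, z up. The rim is 132 x 92 mm outside at the top and widens by 4 mm a side over its upper 14 mm, so it centres the cover.
- seal (a joint): Height of the sprung black rubber seal just inside the rim, m: 0 when up, standing 6 mm above the rim top; -0.006 when level with the rim top. It carries the cover's weight without sinking; roughly 8 to 12 N downward on the cover press it level.
- cover_seat (a point): Loose grey metal cover, 151 x 111 x 18 mm, 0.3 kg; fits either way round. Point: middle of the underside of its 4 mm top plate, 14 mm above its skirt's lower edge (and the bench); it meets rim_centre when home, is 6 mm above it on the seal. x along the long side and the two white index lines, z up. Skirt inside 143 x 103 mm: 5 mm play a side at the rim top, 1.5 mm when home.
- wing (a point): Orange wing grip of the fastener in the middle of the cover: a bar 44 mm long, 14 mm wide, its top 29 mm above the cover's top face, with a black slot along its top. The point is on the turning axis, 18 mm above the cover's top face; x along bar and slot, z up. Grip it across its 14 mm width from above; it carries the whole cover.
- fastener (a joint): Angle of the wing on the cover, rad: 0 with its slot in line with the white index lines, growing counter-clockwise from above. Starts at 1.0 to 1.4; turn it clockwise. Its stops are at -0.5 and 1.65, so it does not stop by itself at 0. Friction 0.05 N m; stays where left. Unless lined up, its tongue under the cover meets the steel bars and the cover stays about 4 mm too high.
- spray_blue: Blue spray can, 74 mm diameter, 141 mm high, standing at the back; origin under its centre. Bystander.
- piston: Light metal piston, 55 mm diameter, 54 mm high, standing at the back; origin under its centre. Bystander.

How it is judged:
By the outcome, as a careful person would: the job done as asked, in the order asked, and still so for the second after the job is handed in, while the arm keeps its last pose, push and grip.
It also fails if it takes over 51 s, if anything falls off the work surface, if the arm or the gripper's body presses on something with over 40 N, if the wrist force passes 120 N, or if a joint passes its speed limit or range.

### The arm

A 6-joint arm with a two-finger parallel gripper is mounted at the origin on a cart in front of the work surface, level with it; the furniture and walls round the work are solid. World frame = base frame: x ahead of the robot, y to its left, z up, the work surface at z = 0. Lengths are in m, angles in degrees, forces in N, time in s.
With the tool pointing down it reaches from about 0.35 to 0.875 m from the base axis. Payload 4.2 kg.
Tool frame: the origin (TCP) lies midway between the tips of the shut fingers; the grasp point (between the pads) lies 19 mm behind it; z points along the fingers, y is the line along which they close (so a half turn about z gives the same grasp; the last joint's range is limited). The gripper opens to 87 mm and grips with 3 to 60 N. Pads are 19 mm wide; open, the fingers measure 117 mm over their backs; the gripper's body (75 mm by 190 mm) begins 51 mm behind the grasp point.
Start: joints at [90.963, 22.042, 0.453, 0, -68.411, -14.817], TCP at [0.15, 0.607, 0.223] pointing down, gripper open.
Joint ranges: [-179.83, 179.83], [-69.29, 118.12], [-61.27, 80.66], [-181.25, 117.63], [-171.15, -9.14], [-177.46, 177.46]. Speed limits (degrees/s): [159.86, 159.86, 180, 180, 180, 180].

### API

Orientations are given as [roll, pitch, yaw] about the fixed x, y, z axes, in that order (R = Rz(yaw) Ry(pitch) Rx(roll)).
In Python, from workcell import env gives the robot as it stands. The module is installed in compiled form; this text tells all that it offers. Calls block until the motion is done:
- env.goto(position, orientation): joint-space move of the TCP to a pose.
- env.move_straight(position, rotation=None, rate=0.15, force_limit=None): straight line of the TCP; rotation=None keeps the orientation; rate is the mean speed in m/s. With force_limit (N) it stops when the force on the tool has changed by that much, and returns True; else False.
- env.set_joints(angles): joint-space move.
- env.gripper_to(opening, grasp_force=None): opening from 0.0 (shut) to 1.0 (fully open); grasp_force is the grip in N (None keeps the last); returns when the fingers have stopped.
- env.dwell(seconds).
- env.inverse_kinematics(position, orientation): joint angles nearest the present ones, or None.
- env.read_state(): the state.
- env.grab_frame(name): name is "scene" or "side" or "wrist"; returns a dict with "image" (420x560x3 uint8, blue, green, red), "fx", "fy", "cx", "cy" (pixels), "position" and "orientation" of the camera in the world. Camera axes: x right, y up, looking along -z (the intrinsics and any distortion apply to the point x, -y, -z); pixel columns grow to the right and rows downward; lengths in m; the calibration is good to about 2 mm. A picture is of the moment at which its call begins. There is no depth.
A pose or a line that the arm cannot do raises env.Unreachable and nothing moves.
- env.close_job(): hands the job in; it is judged then, once.
Trained networks look in a picture, given as the dict that the camera call returned (one of the last four; its "shot" number tells which), for a name from the list of things; names that differ only in an ending like _2 or _b are one class to them, and where a whole thing is asked for, a point or a joint stands for the part that bears it (a point fixed in the world has none). Each returns a list of dicts, best first, with "score" (0 to 1); they miss things now and then, are a little off and sometimes report something else, mostly with a low value. They report only what shows in the picture. A call takes as long as a camera call.
- env.search_frame(picture, thing): "xyz" ([x, y, z] in m, in world coordinates, good to about 4 mm: the middle of the surface that is visible of it).
- env.trace(picture, thing): "mask" (420x560 bool, what is visible of it).
The state is a dict: "clock": time; "joint_positions": joint angles; "qvel": joint speeds; "joint_torque": joint torques, N m; "position": TCP position; "tool_rot": TCP orientation; "force": force on the tool from outside, world axes, zero at the start; "wrist_torque": the same for the moment, N m; "opening": opening from 0.0 (shut) to 1.0 (fully open); "finger_force": force on a finger pad.
Only numpy, scipy, OpenCV 4.12 (cv2) and the standard library are available. Lean on these libraries where they do the work, as an engineer would, in place of code of your own. Each camera call takes 0.05 s, during which the arm holds its last target. There are 200 camera calls.

## Working session

There is one attempt and no reset: what is moved stays moved. The work goes in short steps, each a Python script; the robot and the scene stay as the last script left them, time stands still between calls to the robot, and variables do not carry over. Pictures are saved under pics/ and viewed, at most 10 in all, crops included, and the job is handed in when it is done.

```bash
mkdir -p pics
python3 - <<'E'
from workcell import env
import cv2,numpy as np
s=env.read_state();print(s['clock'],s['position'],s['tool_rot'],s['force'])
ims=[]
for n in ["scene","side","wrist"]:
    f=env.grab_frame(n);cv2.imwrite(f'pics/{n}0.png',f['image'])
    print(n,{k:v for k,v in f.items() if k!='image'})
    for t in ["housing","cover_seat","wing","spray_blue","piston","seal"]:
        r=env.search_frame(f,t);print(t,[(np.round(d['xyz'],3),round(d['score'],2)) for d in r[:2]])
    ims.append(f['image'])
cv2.imwrite('pics/all0.png',cv2.resize(np.hstack(ims[:2]),(800,300)))
E
```

```text
0.0 [0.14950949 0.60625621 0.22148962] [ 1.79880298e+02 -3.04795519e-03 -1.38676584e+01] [ 0.38210107 -0.56142042 -0.85007371]
scene {'fx': 415.50372232097965, 'fy': 415.50372232097965, 'cx': 276.8778029905764, 'cy': 213.090210325038, 'position': array([ 0.25494171, -0.47422758,  0.55511645]), 'orientation': array([ 55.78022743,  -0.2797827 , -32.28059469]), 'shot': 1}
housing [(array([ 0.507, -0.151,  0.055]), 0.96)]
cover_seat [(array([0.464, 0.234, 0.016]), 0.84), (array([0.47 , 0.245, 0.036]), 0.42)]
wing [(array([0.471, 0.242, 0.032]), 0.72)]
spray_blue [(array([0.744, 0.046, 0.093]), 0.79)]
piston [(array([0.73 , 0.184, 0.038]), 0.84)]
seal [(array([ 0.522, -0.124,  0.083]), 0.64)]
side {'fx': 517.9994561340471, 'fy': 517.9994561340471, 'cx': 277.8451372150323, 'cy': 216.15459773898257, 'position': array([0.53168293, 0.98037663, 0.55458127]), 'orientation': array([  62.20009163,   -0.38689012, -174.05824559]), 'shot': 2}
housing [(array([ 0.53 , -0.059,  0.052]), 0.74)]
cover_seat [(array([0.47 , 0.272, 0.016]), 0.95)]
wing [(array([0.473, 0.26 , 0.034]), 0.61)]
spray_blue [(array([0.763, 0.098, 0.09 ]), 0.8)]
piston [(array([0.739, 0.222, 0.04 ]), 0.63)]
seal [(array([ 0.536, -0.11 ,  0.08 ]), 0.81)]
wrist {'fx': 327.81606720472695, 'fy': 327.81606720472695, 'cx': 284.65089574060204, 'cy': 209.47250486827852, 'position': array([0.21520694, 0.59052168, 0.38409713]), 'orientation': array([-1.43462085e+01,  2.88209143e-02, -1.03858725e+02]), 'shot': 3}
housing []
cover_seat []
wing []
spray_blue []
piston []
seal []
```

View pics/all0.png

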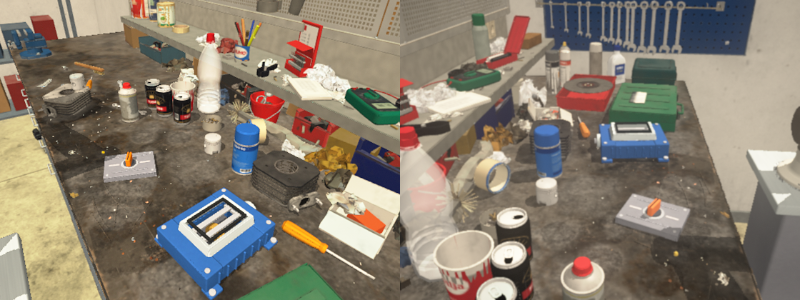

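Run:
```python
from workcell import env
import cv2,numpy as np
ims=[]
for i,(p,ts) in enumerate([((0.39,0.25,0.2),["cover_seat","wing"]),((0.44,-0.12,0.26),["housing","seal"])]):
    print(env.inverse_kinematics(p,(180,0,0)))
    env.goto(p,(180,0,0)); env.dwell(0.3)
    f=env.grab_frame("wrist");np.save(f'pics/w{i}.npy',f,allow_pickle=True)
    s=env.read_state();print(s['clock'],s['position'],s['tool_rot'],s['force']);print(f['position'],f['orientation'])
    for t in ts:
        r=env.search_frame(f,t);print(t,[(np.round(d['xyz'],4),round(d['score'],2)) for d in r[:2]])
        r=env.trace(f,t)
        if r: np.save(f'pics/m_{t}.npy',r[0]['mask']);print(t,r[0]['mask'].sum())
    ims.append(f['image']);cv2.imwrite(f'pics/w{i}.png',f['image'])
cv2.imwrite('pics/ww.png',cv2.resize(np.hstack(ims),(800,300)))
```

```text
[ 5.28399359e+01  7.28333259e+00 -2.32798027e+01  2.54444375e-14
 -5.94368647e+01  3.71600641e+01]
2.9833 [0.38990361 0.2503727  0.19991713] [1.79993587e+02 5.07922815e-03 3.89173578e-02] [0.66698414 0.76315927 0.19210381]
[0.45745263 0.25044811 0.36142996] [-1.43440262e+01  1.26264370e-02 -8.99575429e+01]
cover_seat [(array([0.4768, 0.2515, 0.0212]), 0.62)]
cover_seat 17320
wing [(array([0.4681, 0.2507, 0.0437]), 0.75)]
wing 1333
[ 5.25572688e+00  3.65617112e+00 -1.83261312e+01  2.54444375e-14
 -6.80176977e+01  8.47442731e+01]
4.9417 [ 0.44009789 -0.11953235  0.25989591] [1.79999530e+02 1.53331616e-02 5.69077184e-02] [-0.6155646  -0.51126809 -0.25890338]
[ 0.50774502 -0.11944044  0.4213906 ] [-1.43527291e+01  1.96525115e-02 -8.99338824e+01]
housing [(array([ 0.543 , -0.1146,  0.0596]), 0.7)]
housing 30853
seal [(array([ 0.5431, -0.1197,  0.0858]), 0.86)]
seal 2449
```

View pics/w0.png

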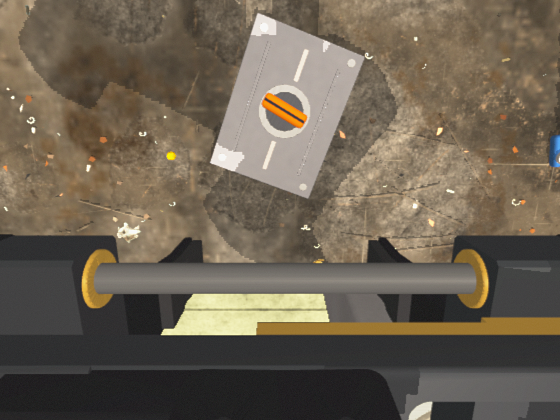

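View pics/w1.png

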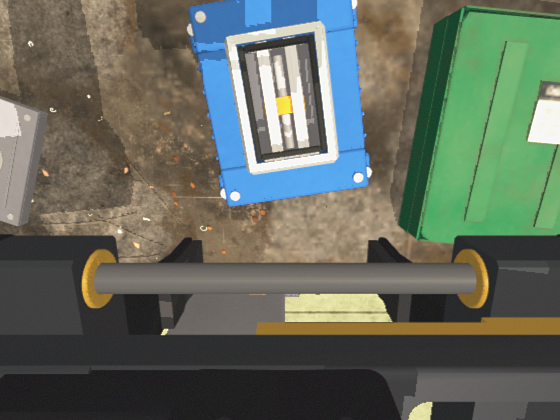

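```bash
cat > h.py <<'E'
import numpy as np,cv2
from scipy.spatial.transform import Rotation as R
def plane(f,uv,z):
    uv=np.asarray(uv,float).reshape(-1,2)
    d=np.c_[(uv[:,0]-f['cx'])/f['fx'],-(uv[:,1]-f['cy'])/f['fy'],-np.ones(len(uv))]
    d=R.from_euler('xyz',f['orientation'],degrees=True).apply(d)
    return f['position']+d*((z-f['position'][2])/d[:,2])[:,None]
def pix(f,p):
    c=R.from_euler('xyz',f['orientation'],degrees=True).inv().apply(np.atleast_2d(p)-f['position'])
    return np.c_[f['cx']+f['fx']*c[:,0]/-c[:,2], f['cy']-f['fy']*c[:,1]/-c[:,2]]
def rect(f,mask,z):
    m=cv2.morphologyEx(mask.astype(np.uint8),cv2.MORPH_OPEN,np.ones((3,3)))
    c=max(cv2.findContours(m,0,1)[0],key=cv2.contourArea)
    p=plane(f,c.reshape(-1,2),z)[:,:2]
    (cx,cy),(w,h),a=cv2.minAreaRect((p*1000).astype(np.float32))
    if h>w: w,h,a=h,w,a+90
    return np.array([cx,cy])/1000,(round(w,1),round(h,1)),(a+90)%180-90
E
python3 - <<'E'
from h import *
L=lambda n:np.load(f'pics/{n}.npy',allow_pickle=True)
f=L('w0').item();g=L('w1').item()
print('cover',rect(f,L('m_cover_seat'),.018)); print('wingnet',rect(f,L('m_wing'),.047))
hsv=cv2.cvtColor(f['image'],cv2.COLOR_BGR2HSV)
o=(cv2.inRange(hsv,(5,150,120),(22,255,255))>0);o[230:]=0;o[:,:200]=0;o[:,400:]=0
o=cv2.morphologyEx(o.astype(np.uint8),cv2.MORPH_CLOSE,np.ones((7,7)));print('orange',rect(f,o,.047))
q=plane(f,[(258,12),(364,53),(308,198),(211,163)],.018);print(q.mean(0))
q=plane(f,[(303,60),(270,158)],.018);print('index',q,np.degrees(np.arctan2(*(q[0]-q[1])[1::-1])))
# slot: black px near the wing
print('seal',rect(g,L('m_seal'),.082))
q=plane(g,[(227,37),(323,21),(338,160),(247,175)],.062);print('rim',q.mean(0),np.linalg.norm(q-np.roll(q,1,0),axis=1),[np.degrees(np.arctan2(*(q[i]-q[j])[1::-1])) for i,j in((0,3),(1,2))])
h2=cv2.cvtColor(g['image'],cv2.COLOR_BGR2HSV)
b=cv2.inRange(h2,(100,120,60),(130,255,255));b[210:]=0
n=(b==0);n[:5]=0;n[195:]=0;n[:,:205]=0;n[:,355:]=0
k,lab=cv2.connectedComponents(n.astype(np.uint8));mm=lab==lab[100,243]
print('rimcol',mm.sum(),rect(g,mm,.062))
a=cv2.resize(f['image'][0:210,200:380],None,fx=2.8,fy=2.8);bb=g['image'][0:210,180:380].copy()
c=max(cv2.findContours(mm.astype(np.uint8),0,1)[0],key=cv2.contourArea);cv2.drawContours(bb,[c-np.array([180,0])],-1,(0,0,255),1)
bb=cv2.resize(bb,None,fx=1.4,fy=2.8)
cv2.imwrite('pics/z0.png',np.hstack([a,bb])[:590])
E
```

```text
cover (array([0.47120142, 0.25149109]), (151.1, 112.4), -20.78075408935547)
wingnet (array([0.47113678, 0.25118707]), (37.2, 36.0), -77.30880832672119)
orange (array([0.47100034, 0.25108894]), (42.7, 14.1), 59.67853927612305)
[0.47197647 0.25062002 0.018     ]
index [[0.51905536 0.23279991 0.018     ]
 [0.42485327 0.26573084 0.018     ]] -19.26847571073862
seal (array([ 0.53221442, -0.11793484]), (110.7, 74.6), 8.332406044006348)
rim [ 0.53186775 -0.11852925  0.062     ] [0.13927866 0.09640698 0.13777736 0.10096266] [np.float64(6.666803670429693), np.float64(8.536191233977796)]
rimcol 13831 (array([ 0.53197089, -0.11807597]), (141.4, 102.2), 8.690986633300781)
```

View pics/z0.png

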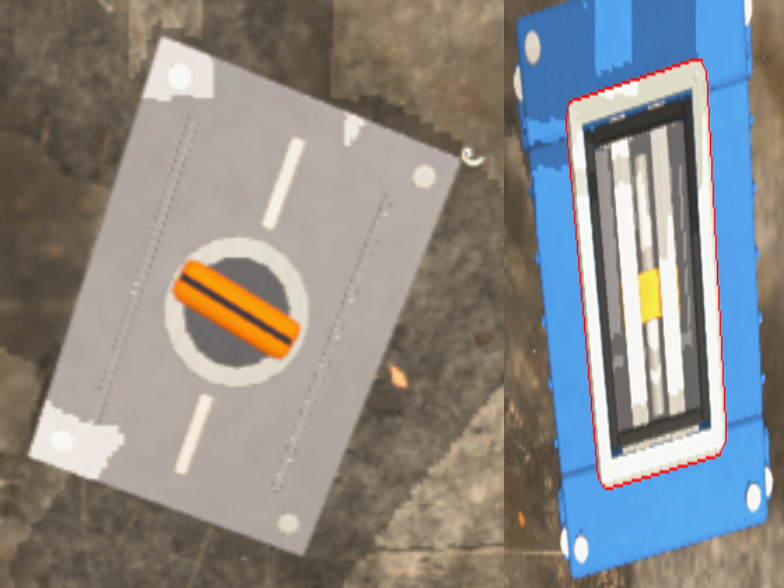

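Run:
```python
from workcell import env
from h import *
c=np.array([.4712,.2513]);yaw=-120.3
d=np.array([np.cos(np.radians(yaw)),np.sin(np.radians(yaw))])
env.goto([*(c-.08*d),.2],(180,0,yaw));env.gripper_to(.5,30);env.dwell(.2)
f=env.grab_frame("wrist")
print(env.read_state()['clock'],env.read_state()['position'])
r=env.trace(f,"cover_seat")
if r: print('cover',rect(f,r[0]['mask'],.018))
print(env.search_frame(f,"wing")[:1])
hsv=cv2.cvtColor(f['image'],cv2.COLOR_BGR2HSV)
o=cv2.inRange(hsv,(5,150,120),(22,255,255));p=pix(f,[[*c,.047]])[0];print(p)
m=np.zeros_like(o);cv2.circle(m,tuple(int(v) for v in p),40,255,-1);o&=m
o=cv2.morphologyEx(o,cv2.MORPH_CLOSE,np.ones((7,7)));print('orange',rect(f,o>0,.047))
cv2.imwrite('pics/w2.png',f['image'])
```

```text
8.7833 [0.51156058 0.32036406 0.19999424]
[{'xyz': [0.472, 0.2527, 0.0449], 'score': 0.78}]
[284.85391366 111.3315974 ]
orange (array([0.47147473, 0.25123749]), (42.4, 13.7), 60.015499114990234)
```

Run:
```python
from workcell import env
from h import *
def S(t):
    s=env.read_state();print(t,round(s['clock'],2),np.round(s['position'],4),np.round(s['tool_rot'],2),np.round(s['force'],2),np.round(s['wrist_torque'],2),round(s['opening'],3),s['finger_force'])
c=[.4713,.2513];O=(180,0,-120)
env.goto([*c,.09],O)
print(env.move_straight([*c,.023],rate=.08,force_limit=8));S('down')
env.gripper_to(0,40);S('grip')
env.move_straight([*c,.05],rate=.06);env.dwell(.2);S('lift')
env.move_straight([*c,.20],rate=.15);S('up')
p=env.read_state()['position']
for n in("scene","side"):
    f=env.grab_frame(n);u=pix(f,[[*c,.2]])[0];print(n,u)
    x,y=int(np.clip(u[0],90,470)),int(np.clip(u[1],75,345))
    cv2.imwrite(f'pics/l_{n}.png',cv2.resize(f['image'][y-75:y+75,x-90:x+90],None,fx=2.2,fy=2.2))
cv2.imwrite('pics/lift.png',np.hstack([cv2.imread('pics/l_scene.png'),cv2.imread('pics/l_side.png')]))
```

```text
False
down 10.47 [0.4717 0.2517 0.0235] [-1.7998e+02  6.0000e-02 -1.1999e+02] [-0.44  0.87  0.83] [ 0.08 -0.1   0.01] 0.493 0.0
grip 11.09 [0.4716 0.2516 0.0234] [-1.7998e+02  5.0000e-02 -1.1999e+02] [-0.66 -0.48  4.28] [ 0.24  0.21 -0.02] 0.155 40.38107189418952
lift 11.89 [0.471  0.2511 0.0496] [ 1.7998e+02 -5.0000e-02 -1.2000e+02] [ 0.22  1.05 -3.52] [ 0.1  -0.1  -0.01] 0.16 40.34075310315984
up 13.04 [0.4706 0.2508 0.1988] [ 1.7994e+02 -1.3000e-01 -1.2002e+02] [-0.6  -0.28 -3.81] [ 0.17 -0.11  0.  ] 0.161 40.338198001531964
scene [169.9866685  152.40287775]
side [363.86299943 202.69621127]
```

View pics/lift.png

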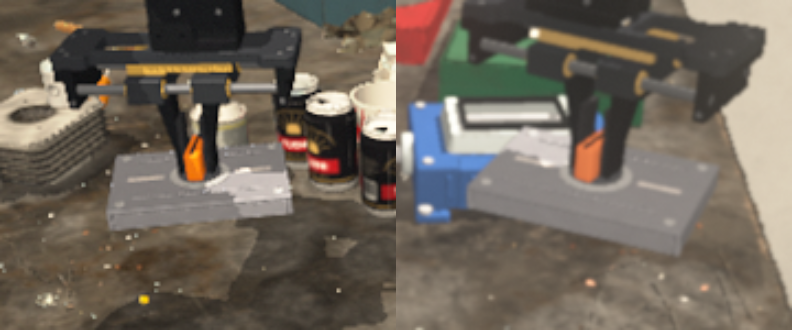

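Run:
```python
from workcell import env
from h import *
env.goto([.532,-.118,.2],(180,0,-91.5));env.move_straight([.532,-.118,.13]);env.dwell(.3)
s=env.read_state();print(s['clock'],s['position'],s['tool_rot'],s['force'])
for n in("wrist","scene","side"):
    f=env.grab_frame(n);np.save(f'pics/h_{n}.npy',f,allow_pickle=True);cv2.imwrite(f'pics/h_{n}.png',f['image'])
    # predicted cover outline if yaw 8.5
    A=np.radians(8.5);Rm=np.array([[np.cos(A),-np.sin(A)],[np.sin(A),np.cos(A)]])
    q=np.array([[75.5,55.5],[-75.5,55.5],[-75.5,-55.5],[75.5,-55.5]])/1000@Rm.T+[.532,-.118]
    P=pix(f,np.c_[q,np.full(4,.1245)]);print(n,P.round(0).tolist())
    im=f['image'].copy();cv2.polylines(im,[P.astype(np.int32)],True,(0,0,255),1)
    if n!='side': 
        x,y=(max(0,min(P[:,0].mean()-140,280)),max(0,min(P[:,1].mean()-105,210))); x,y=int(x),int(y)
        if n=='wrist': a=cv2.resize(im,(400,300))
        else: b=cv2.resize(im[y:y+210,x:x+280],(400,300))
cv2.imwrite('pics/hov.png',np.hstack([a,b]))
```

```text
15.4583 [ 0.53246648 -0.1179883   0.13087335] [-1.79899188e+02  6.03885339e-03 -9.14995064e+01] [ 1.68894937e-03 -6.11611332e-01 -2.79642725e+00]
wrist [[178.0, 359.0], [431.0, 320.0], [417.0, 125.0], [123.0, 177.0]]
scene [[315.0, 245.0], [242.0, 287.0], [293.0, 333.0], [368.0, 280.0]]
side [[295.0, 169.0], [365.0, 168.0], [356.0, 150.0], [292.0, 151.0]]
```

View pics/hov.png

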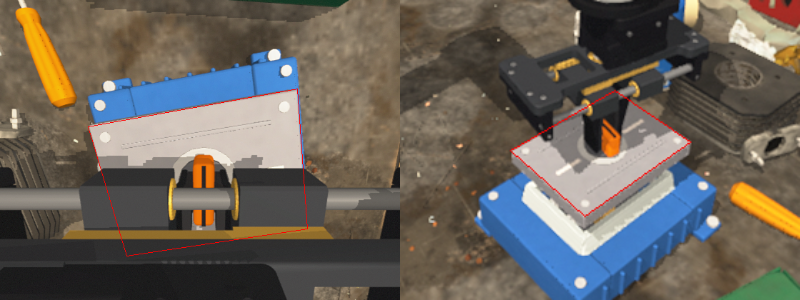

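```bash
cat >> h.py <<'E'
def S(env,t):
    s=env.read_state();print(t,round(s['clock'],2),np.round(s['position'],4),np.round(s['tool_rot'],2),np.round(s['force'],2),np.round(s['wrist_torque'],2),round(s['opening'],3),round(s['finger_force'],1));return s
E
python3 - <<'E'
from workcell import env
from h import *
env.move_straight([.532,-.118,.105],rate=.05);S(env,'pre')
print(env.move_straight([.532,-.118,.088],rate=.015,force_limit=4));S(env,'touch')
env.dwell(.3);S(env,'rest')
ims=[]
A=np.radians(8.5);Rm=np.array([[np.cos(A),-np.sin(A)],[np.sin(A),np.cos(A)]])
q=np.array([[75.5,55.5],[-75.5,55.5],[-75.5,-55.5],[75.5,-55.5]])/1000@Rm.T+[.532,-.118]
for n in("wrist","scene"):
    f=env.grab_frame(n);im=f['image'].copy()
    P=pix(f,np.c_[q,np.full(4,.086)]);cv2.polylines(im,[P.astype(np.int32)],True,(0,0,255),1)
    x,y=int(np.clip(P[:,0].mean()-140,0,280)),int(np.clip(P[:,1].mean()-105,0,210))
    ims.append(cv2.resize(im if n=='wrist' else im[y:y+210,x:x+280],(400,300)))
cv2.imwrite('pics/rest.png',np.hstack(ims))
E
```

```text
pre 16.26 [ 0.5321 -0.1181  0.1049] [ 1.7999e+02 -1.0000e-02 -9.1490e+01] [-0.88  0.07 -2.35] [ 0.13 -0.09 -0.01] 0.16 40.3
True
touch 17.15 [ 0.5319 -0.118   0.0905] [ 1.7996e+02 -1.0000e-02 -9.1500e+01] [0.24 1.3  2.92] [ 0.14 -0.22  0.04] 0.158 40.9
rest 17.45 [ 0.5319 -0.118   0.0901] [179.96  -0.   -91.5 ] [ 2.36 -0.61  4.54] [-0.05 -0.85 -0.04] 0.155 41.0
```

View pics/rest.png

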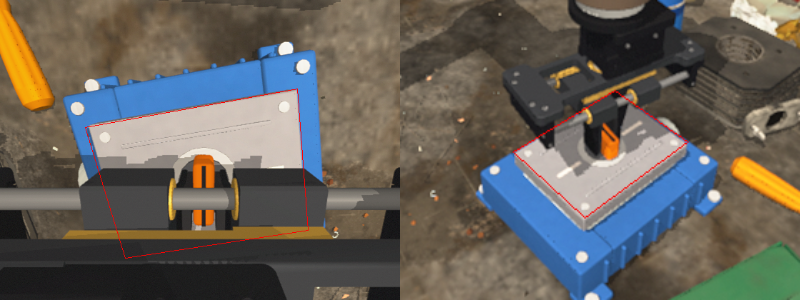

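Run:
```python
from workcell import env
from h import *
env.move_straight([.532,-.118,.0912],rate=.02);env.dwell(.2);S(env,'ease')
for y in (-111.5,-131.5,-151.5,-171.5):
    env.move_straight([.532,-.118,.0912],(180,0,y),force_limit=25);S(env,y)
env.dwell(.2);S(env,'end')
ims=[]
A=np.radians(8.5);Rm=np.array([[np.cos(A),-np.sin(A)],[np.sin(A),np.cos(A)]])
q=np.array([[75.5,55.5],[-75.5,55.5],[-75.5,-55.5],[75.5,-55.5]])/1000@Rm.T+[.532,-.118]
for n in("wrist","scene"):
    f=env.grab_frame(n);np.save(f'pics/t_{n}.npy',f,allow_pickle=True);im=f['image'].copy()
    P=pix(f,np.c_[q,np.full(4,.086)])
    if n=='wrist': cv2.polylines(im,[P.astype(np.int32)],True,(0,0,255),1)
    x,y=int(np.clip(P[:,0].mean()-80,0,400)),int(np.clip(P[:,1].mean()-70,0,300))
    ims.append(cv2.resize(im if n=='wrist' else im[y:y+120,x:x+160],(400,300)))
cv2.imwrite('pics/turn.png',np.hstack(ims))
```

```text
ease 18.02 [ 0.5319 -0.118   0.0911] [ 1.7974e+02  1.0000e-02 -9.1540e+01] [ 1.93 -0.52  2.76] [ 0.03 -0.6   0.04] 0.161 40.3
-111.5 18.52 [ 0.5321 -0.118   0.0912] [-180.     0.  -111.4] [ 2.4  -0.77  1.77] [-0.1  -0.73 -0.06] 0.157 40.7
-131.5 19.02 [ 0.5323 -0.1181  0.0913] [-1.7998e+02  1.0000e-02 -1.3135e+02] [ 3.02 -1.01  1.65] [-0.31 -0.97 -0.05] 0.156 40.8
-151.5 19.52 [ 0.5319 -0.118   0.0912] [ 1.8000e+02 -1.0000e-02 -1.5134e+02] [ 2.34 -1.61  2.17] [-0.34 -0.89 -0.02] 0.16 40.8
-171.5 20.02 [ 0.5318 -0.1181  0.0912] [-1.8000e+02 -2.0000e-02 -1.7134e+02] [ 2.07 -1.66  1.47] [-0.48 -0.82 -0.05] 0.156 40.8
end 20.23 [ 0.5318 -0.1181  0.0912] [-1.8000e+02 -2.0000e-02 -1.7143e+02] [ 0.8  -1.58  3.24] [-0.57 -0.71 -0.03] 0.155 40.8
```

View pics/turn.png

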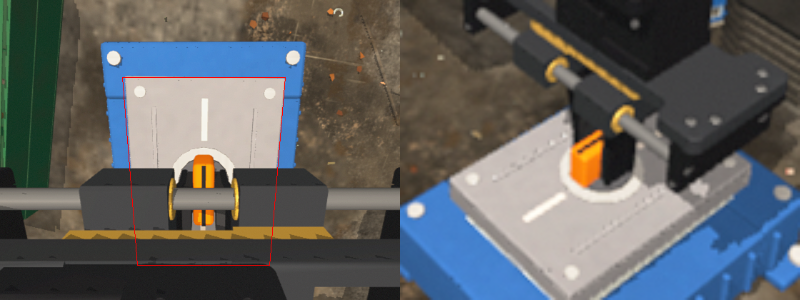

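Run:
```python
from h import *
f=np.load('pics/t_wrist.npy',allow_pickle=True).item();im=f['image']
def ang(m,z,o):
    k,l,st,_=cv2.connectedComponentsWithStats(m.astype(np.uint8));i=1+st[1:,4].argmax()
    v,u=np.nonzero(l==i);p=plane(f,np.c_[u+o[0],v+o[1]],z)[:,:2]
    (w,e)=np.linalg.eigh(np.cov(p.T));d=e[:,1];print(len(u),st[i],p.mean(0).round(4),'len mm',round(np.sqrt(w[1]*12)*1000,1),'yaw',np.degrees(np.arctan(d[1]/d[0])).round(2))
    return p.mean(0),d
def rel(p,d): n=np.array([-d[1],d[0]]); return
g=cv2.cvtColor(im,cv2.COLOR_BGR2GRAY);h=cv2.cvtColor(im,cv2.COLOR_BGR2HSV)
c=g[130:205,265:310];print(c.min(),c.max(),np.median(c))
ang(c>np.median(c)+35,.086,(265,130))
# slot pixels: dark within orange hull
o=cv2.inRange(h,(5,150,100),(22,255,255));o[:210]=0;o[330:]=0;o[:,:255]=0;o[:,320:]=0
v,u=np.nonzero(o);print(u.min(),u.max(),v.min(),v.max())
for r in range(218,320,6):
    uu=np.nonzero(o[r])[0]; dk=[x for x in range(uu.min(),uu.max()) if g[r,x]<60] if len(uu) else []
    print(r,uu.min() if len(uu) else None,uu.max() if len(uu) else None,np.mean(dk).round(1) if dk else None)
# rim/cover left and right edges yaw of cover
```

```text
192 248 198.0
465 [ 17   8   9  59 465] [ 0.4855 -0.1245] len mm 30.2 yaw 7.28
255 319 217 329
218 274 295 None
224 271 298 None
230 270 299 None
236 270 300 284.5
242 269 300 284.5
248 269 300 284.5
254 269 300 284.5
260 270 299 284.5
266 None None None
272 None None None
278 None None None
284 None None None
290 None None None
296 270 298 284.5
302 271 298 284.5
308 271 298 284.5
314 274 295 285.0
```

Run:
```python
from workcell import env
from h import *
env.move_straight([.532,-.118,.0912],(180,0,-172.3),force_limit=25)
env.gripper_to(0,55);S(env,'grip')
for z in (.089,.087,.0855,.084,.082,.080):
    hit=env.move_straight([.532,-.118,z],rate=.01,force_limit=20);s=S(env,(z,hit))
    if hit or s['force'][2]>22: break
env.dwell(.4);S(env,'end')
ims=[]
for n in("wrist","scene"):
    f=env.grab_frame(n);np.save(f'pics/p_{n}.npy',f,allow_pickle=True);im=f['image']
    P=pix(f,[[.532,-.118,.086]])[0];x,y=int(np.clip(P[0]-80,0,400)),int(np.clip(P[1]-60,0,300))
    ims.append(cv2.resize(im if n=='wrist' else im[y:y+120,x:x+160],(400,300)))
cv2.imwrite('pics/press.png',np.hstack(ims))
```

```text
grip 20.79 [ 0.5318 -0.1181  0.0911] [ 1.800e+02 -2.000e-02 -1.723e+02] [ 1.39 -1.82  1.95] [-0.73 -0.57 -0.01] 0.157 55.2
(0.089, False) 21.16 [ 0.5319 -0.1181  0.0891] [-1.800e+02 -2.000e-02 -1.723e+02] [ 0.11 -2.64  5.05] [-0.76 -0.23 -0.05] 0.157 55.5
(0.087, False) 21.51 [ 0.5319 -0.1181  0.0874] [-1.7999e+02 -1.0000e-02 -1.7229e+02] [ 0.93 -2.8   6.21] [-0.65 -0.02 -0.03] 0.159 55.7
(0.0855, False) 21.81 [ 0.5319 -0.1181  0.0861] [-1.7999e+02 -1.0000e-02 -1.7229e+02] [-1.03 -1.44  7.88] [-0.63  0.12 -0.05] 0.156 55.8
(0.084, False) 22.11 [ 0.5319 -0.1181  0.0853] [-179.98   -0.   -172.27] [-2.51 -1.69 11.08] [-0.4   0.57 -0.04] 0.157 56.2
(0.082, False) 22.46 [ 0.5319 -0.1181  0.0852] [-1.7995e+02  2.0000e-02 -1.7223e+02] [-5.26  0.16 21.69] [0.14 1.63 0.01] 0.157 57.3
(0.08, False) 22.81 [ 0.532  -0.1181  0.0851] [-1.7991e+02  4.0000e-02 -1.7219e+02] [-9.16  2.33 31.56] [ 0.67  2.74 -0.07] 0.157 58.4
end 23.21 [ 0.532  -0.1181  0.085 ] [-1.7992e+02  4.0000e-02 -1.7219e+02] [-10.56   2.19  32.02] [ 0.7   2.82 -0.03] 0.154 58.4
```

View pics/press.png

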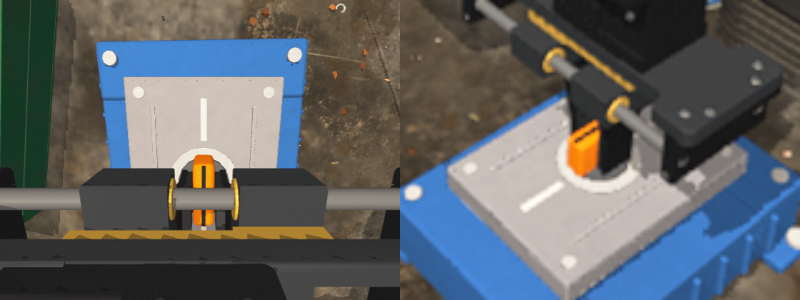

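Run:
```python
from workcell import env
from h import *
env.move_straight([.532,-.118,.082],rate=.01);env.dwell(.5);S(env,'hold')
f=env.grab_frame("wrist");g=cv2.cvtColor(f['image'],cv2.COLOR_BGR2GRAY)
c=g[125:200,265:310]>np.median(g[125:200,265:310])+35
k,l,st,_=cv2.connectedComponentsWithStats(c.astype(np.uint8));v,u=np.nonzero(l==1+st[1:,4].argmax())
p=plane(f,np.c_[u+265,v+125],.08)[:,:2];e=np.linalg.eigh(np.cov(p.T))[1][:,1]
print(len(u),p.mean(0),'index yaw',np.degrees(np.arctan(e[1]/e[0])),'to axis',np.degrees(np.arctan2(-.1181-p.mean(0)[1],.532-p.mean(0)[0])))
```

```text
hold 24.16 [ 0.532  -0.1181  0.0852] [-1.7994e+02  3.0000e-02 -1.7222e+02] [-5.23  0.26 21.98] [ 0.15  1.64 -0.02] 0.154 57.3
472 [ 0.48556663 -0.12457727] index yaw 7.761748907670135 to axis 7.941286955057842
```

```bash
python3 -c "
from workcell import env
print(env.close_job())"
```

```text
the job is handed in; nothing more can be done
None
```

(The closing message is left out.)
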